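# Make the stirrer safe and hold its guard gate ajar

## Robot

A 6-joint arm with a two-finger parallel gripper is mounted at the origin on a cart in front of the work surface, level with it; the furniture and walls round the work are solid. World frame = base frame: x ahead of the robot, y to its left, z up, the work surface at z = 0. Lengths are in m, angles in rad, forces in N, time in s.
With the tool pointing down it reaches from about 0.325 to 0.9 m from the base axis. Payload 6.1 kg.
Tool frame: the origin (TCP) lies midway between the tips of the shut fingers; the grasp point (between the pads) lies behind it (pinch_z is the z of the grasp point in the tool frame, in m); z points along the fingers, y is the line along which they close (so a half turn about z gives the same grasp; the last joint's range is limited). The gripper opens to 87 mm and grips with 3 to 60 N. Pads are 19 mm wide; open, the fingers measure 117 mm over their backs; the gripper's body (75 mm by 190 mm) begins 51 mm behind the grasp point.
Start: joints at [-1.469, 0.22, 1.526, -0, 1.395, -0.126], TCP at [0.141, -0.609, 0.223] pointing down, gripper open.
Joint ranges: [-2.98, 2.98], [-0.91, 2.08], [0.09, 2.57], [-1.24, 4.39], [0.2, 2.65], [-2.68, 2.68]. Speed limits (rad/s): [2.57, 2.57, 3.01, 3.14, 3.14, 3.14].

## Interface

Orientations are given as a unit quaternion [w, x, y, z].
In Python, from station import get_state, camera, finish_job, pinch_z gives the robot as it stands. The module is installed in compiled form; this text tells all that it offers.
- The arm moves only by the shell command python3 -m handwheel 'ROWS' [FORCE]. ROWS is JSON, a list that holds one entry, the list of rows, each a list of 5 numbers: the shift along the tool's x, y, z in cm, then the turn about the tool's z in rad, then the finger opening in cm, from 0 to 8.7. In form: [[[dx, dy, dz, turn, fingers], ...]]. A call has 1 to 12 rows; each row is the pose to reach, as a shift and turn from the pose commanded when the call began, along the tool's axes at that moment; what a row does not reach only later rows make up. A row lasts 1/10 s, in which the tool goes at most 50 mm and 8.59 degrees, less where a joint would pass 70% of its speed; a pose out of reach is approached as far as the arm can. A call with a gripper value outside its range is refused whole. The fingers move at their own pace and stop on an object; FORCE is the grip in N (left out, the last holds). Time passes only in rows, so rows that repeat a pose let the fingers close. It gives the time, the measured TCP pose, the force, the opening and the grip force at its end, in the units of the state.
- get_state(): the state, without advancing time (a new reading comes with each control period).
- camera(name): name is "side" or "top"; returns a dict with "frame" (480x640x3 uint8, red, green, blue), "z_map" (480x640 float32, m along the optical axis (not along the pixel's ray), 0 where there is no reading), "K" (3x3 intrinsics, pixels), "eye" and "orientation" of the camera in the world. Camera axes: x right, y up, looking along -z (the intrinsics and any distortion apply to the point x, -y, -z); pixel columns grow to the right and rows downward; lengths in m; the calibration is good to about 2 mm. A picture is of the moment at which its call begins.
- finish_job(): hands the job in; it is judged then, once.
The state is a dict: "time": time; "q": joint angles; "dq": joint speeds; "effort": joint torques, N m; "ee_pos": TCP position; "tcp_rot": TCP orientation; "ft_force": force on the tool from outside, world axes, zero at the start; "ft_torque": the same for the moment, N m; "width": finger opening in m; "grasp_force": force on a finger pad.
Only numpy, scipy, OpenCV 4.12 (cv2) and the standard library are available. Lean on these libraries where they do the work, as an engineer would, in place of code of your own. Each camera call takes 0.05 s, during which the arm holds its last target. There are 200 camera calls.

## Task

First press the sprung yellow cover of the grey control box down until its catch clicks and holds it shut over the red run switch, and let go of it. Then take the red knob of the sagging bolt on the stirrer guard, lift it so that the bolt's thick end clears the bent keeper, draw the bolt right out without forcing it against the keeper, and swing the gate about 30 degrees open by the same knob. Finish still gripping the knob, holding the gate ajar against its closing spring; leave the other things on the bench alone.

Things in the scene. Friction and masses are not known exactly. Their poses are not given: they have to be found in the camera images.
- control_box: Grey control box, 100 (x) x 80 (y) x 44 mm high, fixed to the bench, turned by up to 0.3 rad; origin at the centre of its underside, own x from its front face towards its hinge side (away from the robot). The red run switch lies on its top under the yellow cover.
- cover (a joint): Opening angle of the yellow cover in rad: 0 shut and level, starts 0.6 to 0.9 (tilted up). A light spring lifts it to 0.5 rad or more unless the catch holds it. In the last 10 mm of closing its front edge passes a spring catch that needs about 5 to 10 N pressed near the front edge; then it stays at 0 by itself.
- cover_hinge (a point): Middle of the cover's hinge line (along the control box's y), on the underside of the cover; 45 mm behind the control box's centre, 50 mm above the bench. The cover is a plate 105 mm long from the hinge to the front edge, 74 mm wide, 4 mm thick, with a short lip hanging at the front.
- cover_front (a point): Point on the top face of the yellow cover, on its middle line, 80 mm from the hinge (25 mm behind the front edge): a good place to press. Moves with the cover.
- guard: Stirrer guard, fixed: grey base 200 (x) x 330 (y) x 12 mm, clear walls and posts 152 mm high, open on top, a stirrer and brown bottle inside; turned by up to 0.15 rad. Origin under its centre, own x from the gate (front) to the back, own y to the robot's left. The gate's front face is at x = -95 mm.
- gate (a joint): Opening angle of the gate in rad: 0 shut; opens towards the robot up to 1.2, clockwise from above about its left edge (point gate_hinge). Aluminium frame with clear panel, 252 mm wide, from 20 to 150 mm high. A spring closes it with 0.2 to 0.4 N m, so it falls shut when let go. The keeper holds it shut until the bolt is drawn.
- gate_hinge (a point): Point on the gate's vertical hinge axis, 122 mm above the bench, at the left (guard's y = +145 mm) end of the gate's front face.
- bolt (a joint): How far the bolt is drawn along the gate towards the hinge (guard's +y while shut), in m: starts 0 to 0.005, free of the keeper from 0.030, stop at 0.050. Slides with about 1 N. While it sags, the keeper's lip stops the bolt's head at about 0.008.
- bolt_bar: The steel bolt, a 10 mm round bar with a thick head 30 mm in diameter and 14 mm long at its right end and the red knob on its front. Origin at its tail (left end), on the bar's axis, about which it tips: it hangs 0.05 rad below level towards the head; raising the knob by 4 mm lifts the head over the lip, and it can be raised by at most about 9 mm.
- knob (a point): Centre of the red knob: a cylinder 20 mm in diameter and 34 mm long, its axis square to the gate, standing out to the front from 31 to 65 mm before the gate's front face; the point is 48 mm before that face, 75 mm from the bolt's tail, about 118 mm above the bench. Grip it from above, fingers on its left and right.
- specimen_cup: Bystander: specimen cup with yellow lid, 58 mm wide, 59 mm high; origin under its centre.
- control_vial: Bystander: small white vial with green cap, 25 mm wide, 49 mm high; origin under its centre.
- label_tape: Bystander: roll of beige tape lying flat, 100 mm wide, 25 mm high; origin under its centre.
- blue_pen: Bystander: blue pen lying flat, 142 mm long; origin under its centre.
- timer: Bystander: pink timer standing up, 34 x 68 x 62 mm; origin under its centre.
- keeper: Dark steel keeper on the guard's right-hand post: a pocket 40 mm deep, 36 mm wide (guard's y), open at the top and right, from 32 mm below to 24 mm above its origin, with a front wall, and at its left end a lip bent up 16 mm from the floor, behind which the bolt's head hangs. Origin on the post's face (guard's x = -95, y = -140 mm), 122 mm above the bench.
Mind the look-alikes: they are no part of the job. What is shaped like the control_box but black is not meant.

How it is judged:
By the outcome, as a careful person would: the job done as asked, in the order asked, and still so for the second after the job is handed in, while the arm keeps its last pose, push and grip.
It also fails if it takes over 46 s, if anything falls off the work surface, if the arm or the gripper's body presses on something with over 40 N, if the wrist force passes 120 N, or if a joint passes its speed limit or range.

## Working session

There is one attempt and no reset: what is moved stays moved. The work goes in short steps, Python scripts to look and compute and a shell command to move; the robot and the scene stay as the last step left them, time stands still between calls to the robot, and variables do not carry over. Pictures are saved under pics/ and viewed, at most 10 in all, crops included, and the job is handed in when it is done.

```bash
mkdir -p pics; cat > h.py <<'E'
import numpy as np, cv2
from station import get_state, camera, pinch_z
from scipy.spatial.transform import Rotation as R
def rot(q): return R.from_quat([q[1],q[2],q[3],q[0]]).as_matrix()
def cloud(c):
    z=c["z_map"]; K=c["K"]; v,u=np.mgrid[:480,:640]
    p=np.stack([(u-K[0,2])/K[0,0]*z,-(v-K[1,2])/K[1,1]*z,-z],-1)
    o=np.array(c["orientation"]); M=rot(o) if o.size==4 else o
    return p@M.T+np.array(c["eye"])
E
python3 - <<'E'
from h import *
np.set_printoptions(precision=3,suppress=True)
for n in("top","side"):
    c=camera(n); cv2.imwrite(f"pics/{n}0.png",c["frame"][...,::-1]); np.savez(f"{n}0.npz",f=c["frame"],P=cloud(c),z=c["z_map"])
    print(n,c["K"],c["eye"],c["orientation"],[k for k in c])
    P=cloud(c);print([P[r,k] for r,k in((240,320),(400,320),(240,100))])
print(get_state(),pinch_z)
E
```

```text
top [[612.003   0.    315.075]
 [  0.    612.003 223.676]
 [  0.      0.      1.   ]] [ 0.412 -0.032  1.595] [-0.701 -0.031  0.035  0.712] ['frame', 'z_map', 'K', 'eye', 'orientation']
[array([ 0.518, -0.052, -0.001]), array([ 0.228, -0.04 ,  0.625]), array([ 0.58 ,  0.781, -0.75 ])]
side [[575.001   0.    318.146]
 [  0.    575.001 237.48 ]
 [  0.      0.      1.   ]] [-0.286  0.231  1.768] [-0.565 -0.143  0.193  0.789] ['frame', 'z_map', 'K', 'eye', 'orientation']
[array([ 0.578, -0.053,  0.028]), array([0.074, 0.118, 0.005]), array([ 0.925,  0.699, -0.133])]
{'time': 0.1, 'q': array([-1.469,  0.221,  1.528,  0.   ,  1.395, -0.126]), 'dq': array([ 0.001, -0.   , -0.004,  0.001, -0.001, -0.001]), 'effort': array([  0.001, -49.594, -38.852,   0.07 ,   0.051,  -0.   ]), 'ee_pos': array([ 0.141, -0.608,  0.222]), 'tcp_rot': array([-0.001,  0.994,  0.114,  0.   ]), 'ft_force': array([-0.413, -0.18 , -0.101]), 'ft_torque': array([0.006, 0.01 , 0.033]), 'grasp_force': 0.0, 'width': 0.08716014160014883} -0.0187
```

View pics/top0.png

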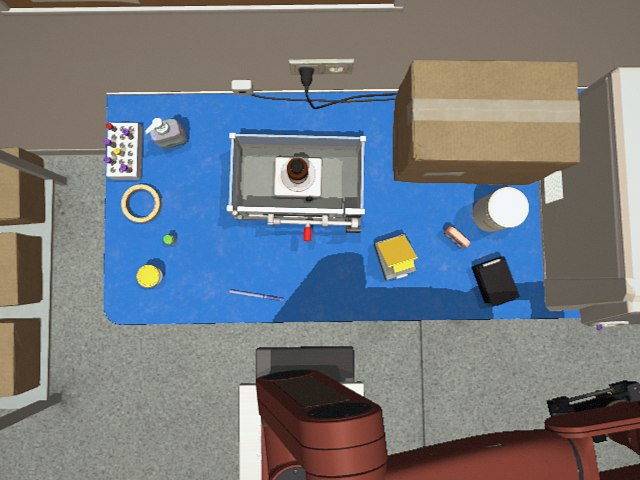

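View pics/side0.png

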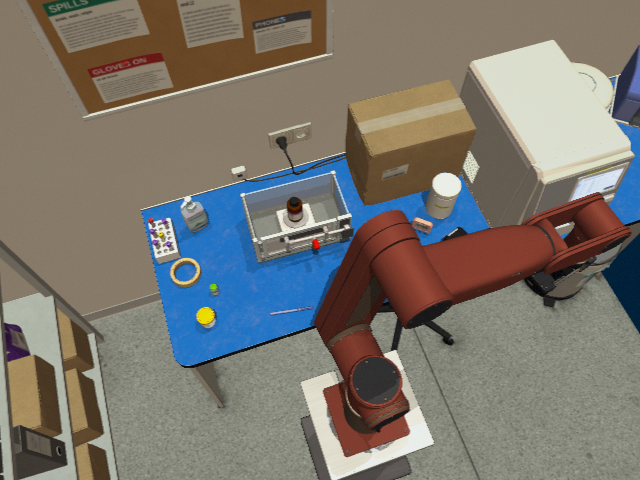

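The top view shows two control-box shapes: the grey box with yellow cover at (396,256), and a black one at (495,280). The grey one with the yellow cover fits the description, and I will confirm it in a crop. The red knob is at (307,233) and the keeper at (353,227). The side view shows the knob at (316,245), while the arm hides the control box.

```bash
python3 - <<'E'
from h import *
np.set_printoptions(precision=4,suppress=True)
d=np.load("top0.npz");f=d["f"];P=d["P"]
hsv=cv2.cvtColor(f,cv2.COLOR_RGB2HSV)
cv2.imwrite("pics/crop.png",np.hstack([cv2.resize(f[220:310,365:455,::-1],(390,390),interpolation=cv2.INTER_CUBIC),cv2.resize(f[185:265,225:375,::-1],(390,390*80//150*1),interpolation=cv2.INTER_CUBIC) if 0 else cv2.resize(f[195:275,275:365,::-1],(390,390),interpolation=cv2.INTER_CUBIC)]))
def blob(m,box):
    r0,r1,c0,c1=box;k=np.zeros(m.shape,bool);k[r0:r1,c0:c1]=m[r0:r1,c0:c1];return k
yel=(abs(hsv[...,0].astype(int)-26)<6)&(hsv[...,1]>140)&(hsv[...,2]>120)
m=blob(yel,(220,300,360,440)); p=P[m]; print("cover n",len(p),p.min(0),p.max(0))
q=p[np.abs(p[:,2]-np.median(p[:,2]))<.06]
A=np.c_[q[:,:2],np.ones(len(q))];
for _ in range(5):
    s=np.linalg.lstsq(A,q[:,2],rcond=None)[0];r=q[:,2]-A@s;k=abs(r)<3*np.median(abs(r))+1e-4;q,A=q[k],A[k]
print("plane",s,len(q),"tilt",np.arctan(np.hypot(*s[:2])),"dir",np.arctan2(-s[1],-s[0]),"mean",q.mean(0),"std",r.std())
rect=cv2.minAreaRect(np.float32(q[:,:2]*1000));print("rect",rect,cv2.boxPoints(rect))
c,r=np.mgrid[:480,:640];print("yellow pix z sample",[(x,y,P[y,x]) for x,y in((384,242),(408,238),(396,250),(412,262),(392,270),(388,276),(412,270))])
red=((hsv[...,0]<6)|(hsv[...,0]>174))&(hsv[...,1]>160)&(hsv[...,2]>100)
m=blob(red,(215,250,290,320));p=P[m];ys,xs=np.nonzero(m);print("knob",len(p),p.min(0),p.max(0),np.median(p,0),xs.min(),xs.max(),ys.min(),ys.max())
for row in (228,232,236,239): 
    k=m[row]; print(row,np.nonzero(k)[0][[0,-1]],P[row][k][len(P[row][k])//2])
# guard post tops z~.152
t=P[...,2];g=blob((abs(t-.152)<.008),(125,225,222,372));q=P[g];print("guard top",len(q));rect=cv2.minAreaRect(np.float32(q[:,:2]*1000));print(rect,cv2.boxPoints(rect))
for nm,b in(("bigbox",(60,190,390,585)),("white",(180,240,470,530)),("timer",(220,250,440,472)),("black",(255,310,470,520))):
    q=P[b[0]:b[1],b[2]:b[3]].reshape(-1,3);q=q[q[:,2]>.02];print(nm,np.percentile(q,[1,50,99],axis=0))
E
```

```text
cover n 901 [ 0.412  -0.2794  0.0428] [ 0.5238 -0.0318  1.5952]
plane [-1.1593 -0.3354  0.5769] 748 tilt 0.8788679684978378 dir 0.2816197787649179 mean [ 0.4816 -0.2381  0.0984] std 0.003109260970438237
rect ((480.0995178222656, -238.84906005859375), (70.9447021484375, 72.66255950927734), 16.810230255126953) [[ 435.6359 -214.329 ]
 [ 456.6501 -283.8865]
 [ 524.5632 -263.3691]
 [ 503.549  -193.8116]]
yellow pix z sample [(384, 242, array([ 0.5068, -0.2124,  0.0593])), (408, 238, array([ 0.52  , -0.2824,  0.0002])), (396, 250, array([ 0.4845, -0.2372,  0.0948])), (412, 262, array([ 0.4536, -0.2702,  0.1278])), (392, 270, array([ 0.4364, -0.232 ,  0.0489])), (388, 276, array([ 0.4216, -0.2224,  0.0414])), (412, 270, array([ 0.4358, -0.2835,  0.0423]))]
knob 95 [ 0.51   -0.0294  0.1193] [ 0.5418 -0.0121  0.1346] [ 0.5249 -0.0196  0.1269] 304 311 227 240
228 [304 310] [ 0.5391 -0.0198  0.1271]
232 [304 310] [ 0.5297 -0.0197  0.1242]
236 [304 310] [ 0.5197 -0.0196  0.1276]
239 [304 310] [ 0.5125 -0.0195  0.1278]
guard top 1622
((656.2791137695312, 2.8307952880859375), (327.4494934082031, 216.4813690185547), 87.5353775024414) [[ 541.098  -156.0879]
 [ 757.3791 -165.3971]
 [ 771.4603  161.7495]
 [ 555.1791  171.0587]]
bigbox [[ 0.6211 -0.6235  0.0363]
 [ 0.7462 -0.4212  0.3149]
 [ 0.9216 -0.2417  0.3235]]
white [[ 0.533  -0.5742  0.023 ]
 [ 0.5811 -0.4865  0.1539]
 [ 0.6599 -0.4423  0.1643]]
timer [[ 0.412  -0.4266  0.0207]
 [ 0.5184 -0.3975  0.0584]
 [ 0.5442 -0.0318  1.5952]]
black [[ 0.3498 -0.5419  0.0241]
 [ 0.4049 -0.4928  0.0534]
 [ 0.4626 -0.4455  0.063 ]]
```

View pics/crop.png

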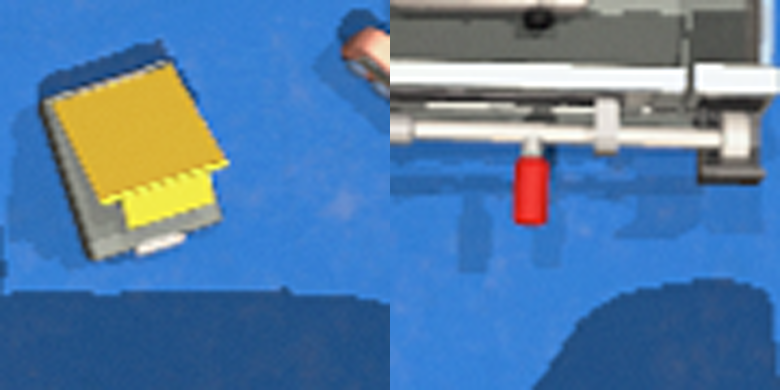

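The left crop confirms the target: a grey body, with the tilted yellow cover above it, its bright lip at the front and the white catch. The right crop shows the red knob at about (530,190), the bolt bar, and the head in the dark keeper on the right. I'll move above the cover with the fingers shut.

```bash
python3 -m handwheel '[[[39.6,-28.3,4,0,0],[39.6,-28.3,4,0,0],[39.6,-28.3,4,0,0],[39.6,-28.3,4,0,0],[39.6,-28.3,4,0,0],[39.6,-28.3,4,0,0],[39.6,-28.3,4,0,0],[39.6,-28.3,4,0,0],[39.6,-28.3,4,0,0],[39.6,-28.3,4,0,0],[39.6,-28.3,4,0,0],[39.6,-28.3,5.3,0,0]]]' 30
cat > c.py <<'E'
# shifts (cm, tool axes) from here to tip points for cover tilts t, radius r
from h import *
import sys
hg=np.array([.511,-.2295,.050]);u=np.array([np.cos(.29),np.sin(.29),0]);r=float(sys.argv[1])
s=get_state();M=rot(s["tcp_rot"]);print(s["ee_pos"],s["ft_force"])
for t in map(float,sys.argv[2:]):
    p=hg-u*r*np.cos(t)+np.array([0,0,r*np.sin(t)])+.004*(u*np.sin(t)+np.array([0,0,np.cos(t)]))
    print(t,p.round(4),((p-s["ee_pos"])@M*100).round(2))
E
python3 c.py .085 1 .85 .7 .55 .4 .25 .15 .1 .05 0 -.05
```

```text
time: 1.3
ee_pos: [0.4642, -0.2438, 0.1705]
tcp_rot: [0.001, 0.993, 0.115, 0.001]
ft_force: [0.0, -0.7, 0.8]
width: 0.0024
grasp_force: 0.0
[ 0.46423543 -0.24381473  0.17053216] [ 4.84123294e-04 -6.75607044e-01  7.73106182e-01]
1.0 [ 0.4702 -0.2417  0.1237] [ 0.62 -0.08  4.69]
0.85 [ 0.4601 -0.2447  0.1165] [-0.43 -0.02  5.4 ]
0.7 [ 0.4512 -0.2474  0.1078] [-1.36  0.03  6.27]
0.55 [ 0.4436 -0.2496  0.0978] [-2.16  0.08  7.27]
0.4 [ 0.4375 -0.2514  0.0868] [-2.79  0.11  8.37]
0.25 [ 0.433  -0.2528  0.0749] [-3.26  0.13  9.56]
0.15 [ 0.431  -0.2534  0.0667] [-3.47  0.15 10.38]
0.1 [ 0.4303 -0.2536  0.0625] [-3.54  0.15 10.8 ]
0.05 [ 0.4298 -0.2537  0.0582] [-3.59  0.15 11.22]
0.0 [ 0.4295 -0.2538  0.054 ] [-3.62  0.15 11.65]
-0.05 [ 0.4295 -0.2538  0.0497] [-3.63  0.15 12.07]
```

```bash
python3 -m handwheel '[[[-0.2,0,4.8,0,0],[-0.4,0,5.4,0,0],[-0.9,0,5.8,0,0],[-1.3,0,6.3,0,0],[-1.7,0,6.8,0,0],[-2.1,0,7.3,0,0],[-2.5,0.1,7.9,0,0],[-2.8,0.1,8.4,0,0],[-3.1,0.1,9.0,0,0],[-3.3,0.1,9.6,0,0],[-3.5,0.1,10.2,0,0],[-3.5,0.1,10.4,0,0]]]'
python3 - <<'E'
from h import *
print(get_state()["ft_force"])
c=camera("top");cv2.imwrite("pics/p1.png",cv2.resize(c["frame"][190:310,330:490,::-1],(640,480)))
E
```

```text
time: 2.5
ee_pos: [0.4284, -0.2523, 0.0646]
tcp_rot: [-0.001, 0.994, 0.114, -0.001]
ft_force: [-1.7, -1.6, 1.0]
width: 0.0005
grasp_force: 0.4
[-1.72988139 -1.60749863  0.99169756]
```

View pics/p1.png

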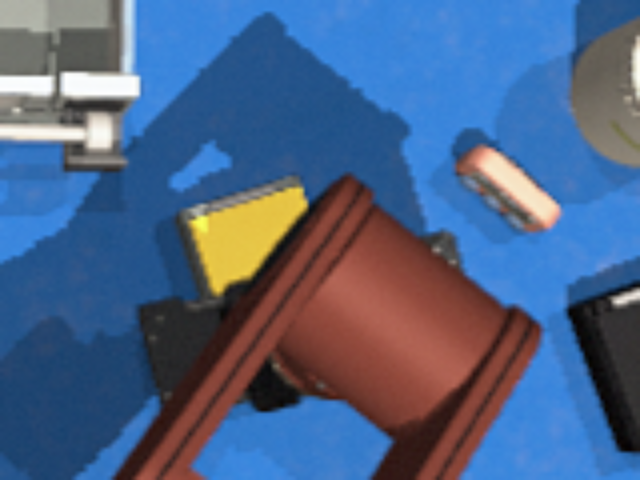

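The cover, the yellow patch at (250,230), is down under the fingers. I'll press on in small steps.

```bash
python3 -m handwheel '[[[0,0,0.2,0,0],[0,0,0.4,0,0],[0,0,0.6,0,0],[0,0,0.7,0,0],[0,0,0.8,0,0],[0,0,0.8,0,0]]]'
```

```text
time: 3.15
ee_pos: [0.4293, -0.2527, 0.0574]
tcp_rot: [0.0, 0.994, 0.114, 0.0]
ft_force: [-0.4, -0.3, 0.9]
width: 0.0005
grasp_force: 0.3
```

```bash
python3 -m handwheel '[[[0,0,0.1,0,0],[0,0,0.2,0,0],[0,0,0.2,0,0]]]'
```

```text
time: 3.45
ee_pos: [0.4291, -0.2524, 0.0553]
tcp_rot: [-0.0, 0.994, 0.114, 0.0]
ft_force: [0.1, 0.1, -0.3]
width: 0.0006
grasp_force: 0.0
```

```bash
python3 -m handwheel '[[[0,0,0.1,0,0],[0,0,0.2,0,0],[0,0,0.2,0,0]]]'
```

```text
time: 3.75
ee_pos: [0.4292, -0.2526, 0.0541]
tcp_rot: [-0.0, 0.994, 0.114, -0.0]
ft_force: [-1.5, 2.4, 6.3]
width: 0.0005
grasp_force: 3.2
```

```bash
python3 -m handwheel '[[[0,0,0.1,0,0],[0,0,0.2,0,0],[0,0,0.2,0,0]]]'
```

```text
time: 4.05
ee_pos: [0.4293, -0.2528, 0.0536]
tcp_rot: [-0.0, 0.994, 0.114, -0.0]
ft_force: [-6.6, 5.5, 18.7]
width: 0.0006
grasp_force: 9.3
```

```bash
python3 -m handwheel '[[[0,0,-4,0,0],[0,0,-9,0,0],[0,0,-14,0,0],[0,0,-14,0,0],[-4,-2,-14,0,5],[-4,-6,-14,0,5],[-4,-10,-14,0,5],[-4,-14,-14,0,5],[-4,-14,-14,0,5]]]'
python3 - <<'E'
from h import *
np.set_printoptions(precision=4,suppress=True)
s=get_state();M=rot(s["tcp_rot"]);print(s["ee_pos"],s["ft_force"],"yaw",np.arctan2(M[1,0],M[0,0]))
c=camera("top");f=c["frame"];P=cloud(c);cv2.imwrite("pics/p2.png",cv2.resize(f[190:310,270:450,::-1],(720,480)))
hsv=cv2.cvtColor(f,cv2.COLOR_RGB2HSV)
m=(abs(hsv[...,0].astype(int)-26)<6)&(hsv[...,1]>140)&(hsv[...,2]>120);m[:220]=0;m[300:]=0;m[:,:365]=0;m[:,440:]=0
p=P[m];print("cover",len(p),np.percentile(p,[2,50,98],axis=0) if len(p) else 0)
p=np.array([.522,-.0196,.17]);print("to knob",((p-s["ee_pos"])@M*100).round(2))
E
```

```text
time: 4.95
ee_pos: [0.3573, -0.1218, 0.1905]
tcp_rot: [-0.001, 0.993, 0.115, -0.0]
ft_force: [0.2, -0.1, 0.6]
width: 0.0325
grasp_force: 0.0
[ 0.3573 -0.1218  0.1905] [ 0.1853 -0.053   0.6184] yaw 0.2308794786241524
cover 1137 [[ 0.4161 -0.2835  0.0462]
 [ 0.4635 -0.2443  0.0544]
 [ 0.5116 -0.2024  0.0616]]
to knob [18.37 -6.17  2.06]
```

View pics/p2.png

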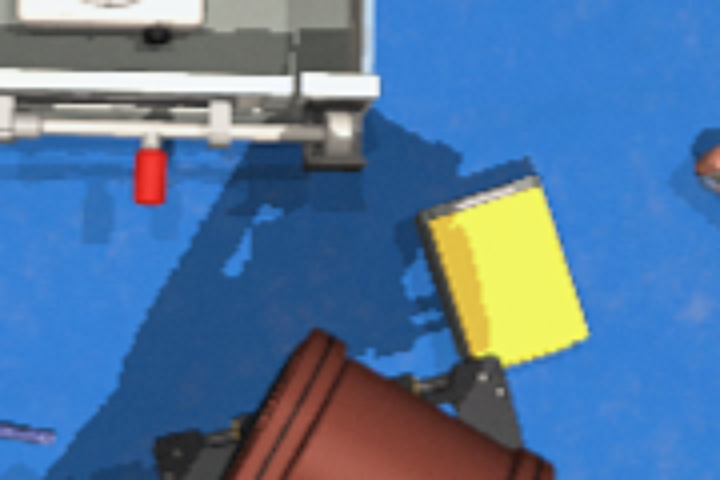

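The cover (500,270) is shut and level at z≈0.054. The knob is undisturbed at (151,176). Now I'll go above the knob with the tool yaw set to the guard's.

```bash
python3 -m handwheel '[[[5,-2,0,0.1,5],[9,-3,0,0.2,5],[13,-4.5,0,0.274,5],[17,-6,1,0.274,5],[18.4,-6.2,2,0.274,5],[18.4,-6.2,2,0.274,5],[18.4,-6.2,2,0.274,5]]]'
cat > k.py <<'E'
from h import *
np.set_printoptions(precision=4,suppress=True)
s=get_state();M=rot(s["tcp_rot"]);print("tcp",s["ee_pos"],"F",s["ft_force"],"yaw",np.arctan2(M[1,0],M[0,0]),s["width"],s["grasp_force"],s["time"])
for n in("side","top"):
    c=camera(n);f=c["frame"];P=cloud(c);hsv=cv2.cvtColor(f,cv2.COLOR_RGB2HSV)
    m=((hsv[...,0]<3)|(hsv[...,0]>176))&(hsv[...,1]>215)&(hsv[...,2]>100)
    m&=(P[...,2]>.1)&(P[...,2]<.15)&(abs(P[...,0]-.5)<.13)&(abs(P[...,1]-.03)<.1)
    p=P[m];print(n,len(p),np.percentile(p,[5,50,95],axis=0) if len(p) else "")
    np.savez("last_"+n,f=f,P=P)
E
python3 k.py; python3 - <<'E'
from h import *
f=np.load("last_side.npz")["f"];cv2.imwrite("pics/p3.png",cv2.resize(f[170:300,230:400,::-1],(785,600)))
E
```

```text
time: 5.7
ee_pos: [0.5234, -0.024, 0.1706]
tcp_rot: [0.0, 1.0, -0.023, -0.001]
ft_force: [-0.7, 0.2, -0.7]
width: 0.05
grasp_force: 0.0
tcp [ 0.5234 -0.024   0.1706] F [-0.7421  0.1504 -0.6719] yaw -0.04626315562921255 0.04997218906687952 0.0 5.7
side 0 
top 0
```

View pics/p3.png

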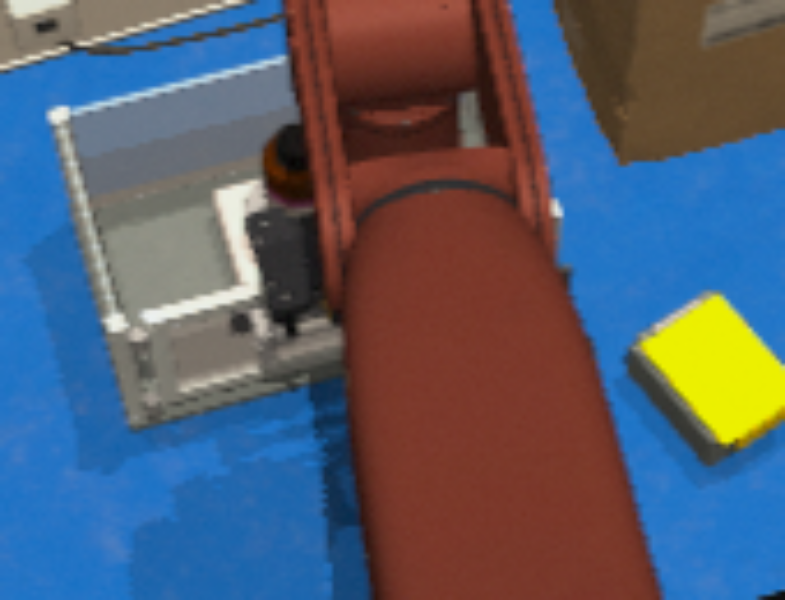

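The side view shows the arm hiding the knob, so I descend on the measured position and check by the fingers.

```bash
python3 -m handwheel '[[[0,-0.4,2,0,5],[0,-0.4,4,0,5],[0,-0.4,6,0,5],[0,-0.4,7,0,5],[0,-0.4,7.1,0,5],[0,-0.4,7.1,0,5],[0,-0.4,7.1,0,5]]]'
```

```text
time: 6.5
ee_pos: [0.5249, -0.0197, 0.102]
tcp_rot: [0.0, 1.0, -0.023, 0.001]
ft_force: [0.1, 0.5, 0.6]
width: 0.0499
grasp_force: 0.0
```

```bash
python3 -m handwheel '[[[0,0,0.3,0,5],[0,0,0.3,0,3],[0,0,0.3,0,1.5],[0,0,0.3,0,1.5],[0,0,0.3,0,1.5],[0,0,0.3,0,1.5],[0,0,0.3,0,1.5],[0,0,0.3,0,1.5]]]' 30
```

```text
time: 7.3
ee_pos: [0.5239, -0.0194, 0.0975]
tcp_rot: [0.0, 1.0, -0.023, -0.0]
ft_force: [-0.0, -0.2, -0.3]
width: 0.019
grasp_force: 29.8
```

```bash
python3 -m handwheel '[[[0,0,-0.2,0,1.5],[0,0,-0.4,0,1.5],[0,0,-0.6,0,1.5],[0,0,-0.6,0,1.5],[0,0,-0.6,0,1.5]]]'
```

```text
time: 7.8
ee_pos: [0.5236, -0.0193, 0.1032]
tcp_rot: [0.0, 1.0, -0.023, -0.0]
ft_force: [0.4, -1.1, -6.4]
width: 0.019
grasp_force: 30.0
```

```bash
python3 -m handwheel '[[[0,-0.3,0,0,1.5],[0,-0.6,0,0,1.5],[0,-0.9,0,0,1.5],[0,-1.2,0,0,1.5],[0,-1.5,0,0,1.5]]]'
```

```text
time: 8.3
ee_pos: [0.5244, -0.0039, 0.1034]
tcp_rot: [-0.0, 1.0, -0.023, -0.0]
ft_force: [-0.7, -0.8, -6.2]
width: 0.0189
grasp_force: 30.1
```

Free past the lip (15 mm with about 1 N). I'll draw on.

```bash
python3 -m handwheel '[[[0,-0.4,0,0,1.5],[0,-0.8,0,0,1.5],[0,-1.2,0,0,1.5],[0,-1.6,0,0,1.5],[0,-2.0,0,0,1.5],[0,-2.4,0,0,1.5],[0,-2.7,0,0,1.5],[0,-2.8,0,0,1.5],[0,-2.8,0,0,1.5]]]'
```

```text
time: 9.2
ee_pos: [0.5259, 0.024, 0.1035]
tcp_rot: [-0.0, 1.0, -0.023, -0.0]
ft_force: [-1.5, 1.6, -5.7]
width: 0.0191
grasp_force: 30.1
```

```bash
python3 -m handwheel '[[[0,-0.1,0,0,1.5],[0,-0.2,0,0,1.5],[0,-0.3,0,0,1.5],[0,-0.3,0,0,1.5]]]'
python3 - <<'E'
from h import *
np.set_printoptions(precision=4,suppress=True)
for n in("top0","last_top"):
    d=np.load(n+".npz");P=d["P"]
    for b in((128,142,226,240),(204,218,226,240)) :
        q=P[b[0]:b[1],b[2]:b[3]].reshape(-1,3);q=q[abs(q[:,2]-.152)<.008];print(n,b,len(q),q.mean(0) if len(q) else "",q.min(0) if len(q) else "",q.max(0) if len(q) else "")
d=np.load("top0.npz");cv2.imwrite("pics/g.png",cv2.resize(d["f"][190:250,220:370,::-1],(800,320),interpolation=cv2.INTER_CUBIC))
E
```

```text
time: 9.6
ee_pos: [0.5261, 0.0267, 0.1036]
tcp_rot: [-0.0, 1.0, -0.023, -0.0]
ft_force: [-2.4, 0.3, -6.2]
width: 0.019
grasp_force: 30.0
top0 (128, 142, 226, 240) 51 [0.7627 0.1536 0.1512] [0.7486 0.14   0.1456] [0.7712 0.162  0.1578]
top0 (204, 218, 226, 240) 71 [0.5857 0.1562 0.1503] [0.5731 0.1401 0.1441] [0.5976 0.1696 0.1582]
last_top (128, 142, 226, 240) 51 [0.7626 0.1537 0.1512] [0.7499 0.1401 0.1443] [0.7713 0.1618 0.1583]
last_top (204, 218, 226, 240) 67 [0.5856 0.1562 0.1509] [0.5734 0.1401 0.1444] [0.5974 0.1697 0.1587]
```

View pics/g.png

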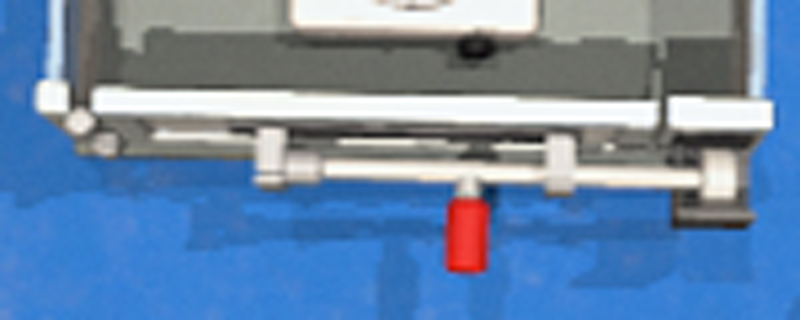

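```bash
cat > sw.py <<'E'
from h import *
import sys
np.set_printoptions(precision=4,suppress=True)
d=np.load("top0.npz");P=d["P"]
print("hinge px",P[211:214,233:237].reshape(-1,3))
g=-.046
s=get_state();M=rot(s["tcp_rot"]);p=s["ee_pos"]
H=np.array([.580,.152]);k=(p[:2]-H);R0=lambda a:np.array([[np.cos(a),-np.sin(a)],[np.sin(a),np.cos(a)]])
print("k in guard",R0(-g)@k)
for a in np.arange(.05,.61,.05):
    w=H+R0(-a)@k; dd=np.array([*(w-p[:2]),0])@M*100; print(round(a,2),w,dd.round(2))
E
python3 sw.py
```

```text
hinge px [[0.5808 0.1558 0.1452]
 [0.5812 0.1538 0.1416]
 [0.5807 0.151  0.1455]
 [0.5808 0.1488 0.1441]
 [0.5779 0.1552 0.1494]
 [0.5791 0.1542 0.1386]
 [0.578  0.1506 0.1481]
 [0.5774 0.1477 0.153 ]
 [0.5759 0.1557 0.146 ]
 [0.5756 0.153  0.1487]
 [0.5755 0.1506 0.1484]
 [0.5751 0.1478 0.1522]]
k in guard [-0.0481 -0.1276]
0.05 [0.5199 0.0296] [-0.63 -0.26  0.  ]
0.1 [0.5138 0.0327] [-1.25 -0.54  0.  ]
0.15 [0.508  0.0362] [-1.85 -0.86  0.  ]
0.2 [0.5023 0.0399] [-2.44 -1.21  0.  ]
0.25 [0.4968 0.044 ] [-3.01 -1.59  0.  ]
0.3 [0.4915 0.0483] [-3.56 -1.99  0.  ]
0.35 [0.4864 0.0528] [-4.09 -2.42  0.  ]
0.4 [0.4815 0.0576] [-4.59 -2.88  0.  ]
0.45 [0.477  0.0626] [-5.07 -3.36  0.  ]
0.5 [0.4726 0.0679] [-5.53 -3.87  0.  ]
0.55 [0.4685 0.0734] [-5.96 -4.4   0.  ]
0.6 [0.4648 0.079 ] [-6.37 -4.94  0.  ]
```

```bash
python3 -m handwheel '[[[-0.3,-0.1,0,0.025,1.5],[-0.6,-0.3,0,0.05,1.5],[-0.9,-0.4,0,0.075,1.5],[-1.25,-0.5,0,0.1,1.5],[-1.6,-0.7,0,0.125,1.5],[-1.85,-0.9,0,0.15,1.5],[-1.85,-0.9,0,0.15,1.5]]]'
```

```text
time: 10.3
ee_pos: [0.5079, 0.0367, 0.1037]
tcp_rot: [-0.0, 0.995, -0.098, 0.0]
ft_force: [0.6, -0.7, -5.7]
width: 0.0189
grasp_force: 30.0
```

```bash
python3 sw.py | tail -13
```

```text
k in guard [-0.0667 -0.1184]
0.05 [0.5022 0.0405] [-0.63 -0.26 -0.  ]
0.1 [0.4967 0.0445] [-1.25 -0.54 -0.  ]
0.15 [0.4915 0.0488] [-1.85 -0.86 -0.  ]
0.2 [0.4864 0.0534] [-2.43 -1.21 -0.  ]
0.25 [0.4816 0.0582] [-3.   -1.59 -0.  ]
0.3 [0.477  0.0632] [-3.54 -1.99 -0.  ]
0.35 [0.4727 0.0685] [-4.07 -2.42 -0.  ]
0.4 [0.4687 0.0739] [-4.57 -2.88 -0.  ]
0.45 [0.4649 0.0796] [-5.05 -3.36 -0.  ]
0.5 [0.4614 0.0854] [-5.51 -3.87 -0.  ]
0.55 [0.4583 0.0914] [-5.94 -4.39 -0.  ]
0.6 [0.4554 0.0976] [-6.34 -4.94 -0.  ]
```

```bash
python3 -m handwheel '[[[-0.6,-0.25,0,0.05,1.5],[-1.25,-0.55,0,0.1,1.5],[-1.85,-0.85,0,0.15,1.5],[-2.4,-1.2,0,0.2,1.5],[-3,-1.6,0,0.25,1.5],[-3.5,-2,0,0.3,1.5],[-4.05,-2.4,0,0.35,1.5],[-4.4,-2.7,0,0.38,1.5],[-4.4,-2.7,0,0.38,1.5],[-4.4,-2.7,0,0.38,1.5]]]'
python3 k.py
python3 - <<'E'
from h import *
a=np.load("last_top.npz")["f"];b=np.load("last_side.npz")["f"]
cv2.imwrite("pics/p4.png",np.hstack([cv2.resize(a[180:310,220:430,::-1],(400,248)),cv2.resize(b[180:280,230:391,::-1],(400,248))]))
E
```

```text
time: 11.3
ee_pos: [0.4708, 0.0713, 0.1039]
tcp_rot: [-0.0, 0.959, -0.284, 0.001]
ft_force: [3.2, -0.3, -5.9]
width: 0.019
grasp_force: 30.0
tcp [0.4708 0.0713 0.1039] F [ 3.1629 -0.3466 -5.9322] yaw -0.57529833961423 0.01897510375703243 30.041191469645128 11.3
side 0 
top 0
```

View pics/p4.png

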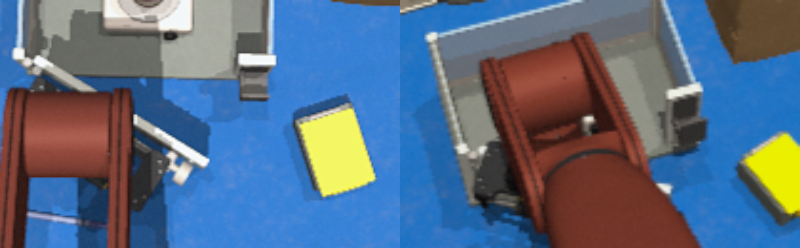

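The gate edge runs from (40,60) to (207,160), so it is about 30° open. The bolt head is clear of the keeper, the knob is gripped at 30 N, and the cover at (335,150) is still shut.

```bash
python3 -c "
from station import finish_job
print(finish_job())"
```

```text
the job is handed in; nothing more can be done
None
```

The job is handed in at about 11 s: the cover stayed shut over the run switch after I let go, the bolt slid out at about 1 N (about 46 mm of its 50 mm travel), and the gate is about 30° open with the knob still gripped at 30 N.

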